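# Steer the light spot onto the green dot

### The arm

A 6-joint arm with a two-finger parallel gripper is mounted at the origin on the work surface. World frame = base frame: x ahead of the robot, y to its left, z up, the work surface at z = 0. Lengths are in mm, angles in degrees, forces in N, time in s.
With the tool pointing down it reaches from about 300 to 850 mm from the base axis. Payload 4.2 kg.
Tool frame: the origin (TCP) lies at the very end of the fingers, on their centre line; the grasp point (between the pads) lies 19 mm behind it; z points along the fingers, y is the line along which they close (so a half turn about z gives the same grasp; the last joint's range is limited). The gripper opens to 91 mm and grips with 3 to 60 N. Pads are 32 mm wide; open, the fingers measure 118 mm over their backs; the gripper's body (76 mm by 178 mm) begins 60 mm behind the grasp point.
Start: joints at [-76.776, 18.312, 89.639, -0, 72.044, -1.146], TCP at [142.706, -557.03, 175.776] pointing down, gripper open.
Joint ranges: [-177.97, 177.97], [-48.28, 115.42], [12.27, 149.76], [-77.06, 257.06], [2.81, 150.46], [-146.56, 146.56]. Speed limits (degrees/s): [147.25, 147.25, 180, 180, 180, 180].

### API

Orientations are given as [roll, pitch, yaw] about the fixed x, y, z axes, in that order (R = Rz(yaw) Ry(pitch) Rx(roll)).
In Python, from workcell import env, eyes gives the robot as it stands.
- The arm moves only by the tool send_rows, never from a script. Its argument "targets" is text: rows parted by semicolons, each of 7 numbers parted by spaces: the shift along the tool's x, y, z in m, then the turn, a rotation vector about the tool's x, y, z in degrees, then the opening in per cent of the stroke, from 0 (shut) to 100 (fully open). A call has 1 to 12 rows; each row is the pose to reach, as a shift and turn from the pose commanded when the call began, along the tool's axes at that moment; what a row does not reach only later rows make up. A row lasts 1/12 s, in which the tool goes at most 41.7 mm and 7.16 degrees, less where a joint would pass 70% of its speed; a pose out of reach is approached as far as the arm can. A call with a gripper value outside its range is refused whole. The fingers move at their own pace and stop on an object; "grip_force" is the grip in N (left out, the last holds). Time passes only in rows, so rows that repeat a pose let the fingers close. It gives the time, the measured TCP pose, the force, the opening and the grip force at its end, in the units of the state.
- env.state(): the state, without advancing time (a new reading comes with each control period).
- eyes.grab_frame(name): name is "scene" or "side" or "wrist"; returns a dict with "image" (480x640x3 uint8, blue, green, red), "fovy" (degrees; the focal length in pixels is half the picture's height over the tangent of half this angle, whatever the lens; pixels are square), "cx", "cy" (the principal point, pixels), "eye" and "attitude" of the camera in the world. Camera axes: x right, y up, looking along -z (the intrinsics and any distortion apply to the point x, -y, -z); pixel columns grow to the right and rows downward; lengths in mm; the calibration is good to about 2 mm. A picture is of the moment at which its call begins. There is no depth.
- env.job_done(): hands the job in; it is judged then, once.
The state is a dict: "time_s": time; "qpos": joint angles; "qvel": joint speeds; "effort": joint torques, N m; "ee_pos": TCP position; "ee_rot": TCP orientation; "force": force on the tool from outside, world axes, zero at the start; "torque": the same for the moment, N m; "gripper_width": finger opening in mm; "gripper_force": force on a finger pad.
Only numpy, scipy, OpenCV 4.12 (cv2) and the standard library are available. Lean on these libraries where they do the work, as an engineer would, in place of code of your own. Each camera call takes 0.05 s, during which the arm holds its last target. There are 200 camera calls.

### The job

Steer the red spot of light onto the green dot of the worksheet by turning the mirror's two screws in turn (yellow swivels it, black tilts it), until the whole spot lies inside the dot, then let go so that it stays there. Do not touch the mirror, and leave the other things on the desk where they are.

Things in the scene. Friction and masses are not known exactly. Their poses are not given: they have to be found in the camera images.
- board: grey board of the reflection demonstrator, clamped to the desk, top 10 mm above it. Origin at desk height on the mirror's vertical axis; x points from the mirror along the middle of the white worksheet (180 x 180 mm, centred 200 mm along x), y to the left. It reaches 60 mm behind the origin, 300 mm ahead, 155 mm to each side
- mirror: small round mirror (40 mm across, centre 107 mm above the desk, top at 127 mm) on a swivelling aluminium stage between the two screws; origin at its centre. Delicate: not to be touched
- swivel_grip (a point): point on the vertical axis of the yellow swivel knob, at half the knob's height, 107 mm above the desk. Round and knurled, 32 mm across, 26 mm tall (top 120 mm above the desk); below it a 12 mm stem, then a 30 mm square pillar whose top is 78 mm above the desk. It stands on the board at x 0, y +95 mm, left of the mirror
- swivel_knob: yellow swivel knob; origin on its axis, at the top of its pillar. Turned anticlockwise from above it swings the stage, and with it the spot, anticlockwise about the board's origin, 0.065 rad per rad (13 mm of spot per rad in mid-sheet). Friction 0.12 N m, no spring: stays as left. Turns 7 rad each way; the turn needed (about 2 to 5 rad) usually takes more than one grasp
- tilt_grip (a point): point on the vertical axis of the black tilt knob, at half the knob's height, 107 mm above the desk. Same shape and pillar as the yellow one, right of the mirror, but it rides on the swivelling stage, 95 mm from the board's origin: it shifts by up to 30 mm as the stage swings, and a hard sideways push on it can swing the stage a little
- tilt_knob: black tilt knob; origin on its axis, at the top of its pillar. Turned clockwise from above it moves the spot straight away from the board's origin, about 13 mm per rad; anticlockwise draws it nearer. Friction 0.06 N m, no spring; range as for the yellow knob
- spot: glowing red spot of light that the mirror throws on the worksheet, 12 mm across, only light; origin at its centre, about 13 mm above the desk. At the start it is near the middle of the sheet
- dot_green: green dot printed on the worksheet, 26 mm across, the target; origin at its centre, 11 mm above the desk. It is near any one of the four corners of the sheet; the other corners have a blue, a yellow and a purple dot, which are not wanted
- eraser: white eraser, 45 x 20 x 12 mm, loose on the board's margin; origin under its centre
- sharpener: red pencil sharpener, 26 x 18 x 14 mm, loose on the board's margin; origin under its centre
- pig: pink toy pig, about 100 x 50 x 60 mm; origin under its centre
- lunch_box: pink lunch box, 138 x 198 x 62 mm; origin under its centre
- pen_cup: yellow cup with pens, 80 mm wide, pens to 163 mm high; origin under its centre
- flask: dark steel flask, 66 mm wide, 190 mm high; origin under its centre

How it is judged:
By the outcome, as a careful person would: the job done as asked, in the order asked, and still so for the second after the job is handed in, with the robot touching nothing.
It also fails if it takes over 72 s, if anything falls off the work surface, if the arm or the gripper's body presses on something with over 40 N, if the wrist force passes 120 N, or if a joint passes its speed limit or range.

## Working session

There is one attempt and no reset: what is moved stays moved. The work goes in short steps, Python scripts to look and compute and a tool call to move; the robot and the scene stay as the last step left them, time stands still between calls to the robot, and variables do not carry over. Pictures are saved under pics/ and viewed, at most 10 in all, crops included, and the job is handed in when it is done.

Besides the shell and the picture viewer there is one more tool, called after "Call:" as name(argument=value, ...), one argument or row to a line, values as JSON. send_rows: Moves the arm, as the interface text tells. Its arguments: {"type":"object","properties":{"targets":{"type":"string"},"grip_force":{"type":"number"}},"required":["targets"]}

```bash
mkdir -p pics; ls; cat > h.py <<'E'
import numpy as np, cv2
from workcell import env, eyes
def grab(n):
    return eyes.grab_frame(n)
def ray(f,u,v):
    F=240/np.tan(np.radians(f["fovy"])/2)
    d=np.array([(u-f["cx"])/F,-(v-f["cy"])/F,-1.])
    return np.array(f["eye"]),R(f)@d
def R(f):
    a=np.array(f["attitude"],float)
    if a.shape==(3,3): return a
    from scipy.spatial.transform import Rotation as Q
    return Q.from_euler('xyz',a,degrees=True).as_matrix()
def at(f,u,v,z):
    o,d=ray(f,u,v); return o+d*(z-o[2])/d[2]
def proj(f,p):
    F=240/np.tan(np.radians(f["fovy"])/2)
    c=R(f).T@(np.array(p)-np.array(f["eye"]))
    return f["cx"]+F*c[0]/-c[2], f["cy"]-F*c[1]/-c[2]
E
python3 - <<'E'
from h import *
for n in ("scene","side"):
    f=grab(n); cv2.imwrite(f"pics/{n}0.png",f["image"]); print({k:v for k,v in f.items() if k!="image"})
print(env.state())
E
```

```text
pics
{'fovy': 43.25528183284714, 'cx': 323.50299997250215, 'cy': 236.27405174315635, 'eye': array([1707.19646549, -549.8326798 , 1207.68592965]), 'attitude': array([48.65240177,  1.21741252, 63.6649122 ])}
{'fovy': 46.31369557388889, 'cx': 318.25697409920485, 'cy': 234.60812616961496, 'eye': array([-381.41878546,  928.75744219, 1160.46427037]), 'attitude': array([  51.77557966,   -0.95413008, -134.79829332])}
{'time_s': 0.1, 'qpos': array([-7.67761464e+01,  1.83456687e+01,  8.96992347e+01, -2.42350389e-04,
        7.20423840e+01, -1.14545459e+00]), 'qvel': array([-0.03401225, -0.05481067, -0.25206942, -0.01110557,  0.05749417,
        0.04124652]), 'effort': array([-1.60762106e-04, -4.13332987e+01, -2.32509989e+01,  7.28389900e-02,
        4.21582209e-02, -4.81496852e-05]), 'ee_pos': array([ 142.587122  , -556.52159309,  175.02876751]), 'ee_rot': array([-1.79912725e+02, -1.51454478e-03,  1.43693819e+01]), 'force': array([-0.35144024,  0.40227516,  0.08531326]), 'torque': array([-0.04893979, -0.00575065, -0.01748413]), 'gripper_force': 0.0, 'gripper_width': 91.41590072623272}
```

View pics/scene0.png

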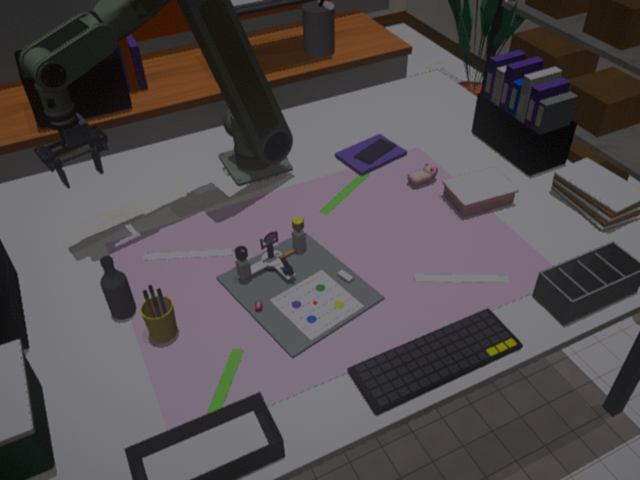

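View pics/side0.png

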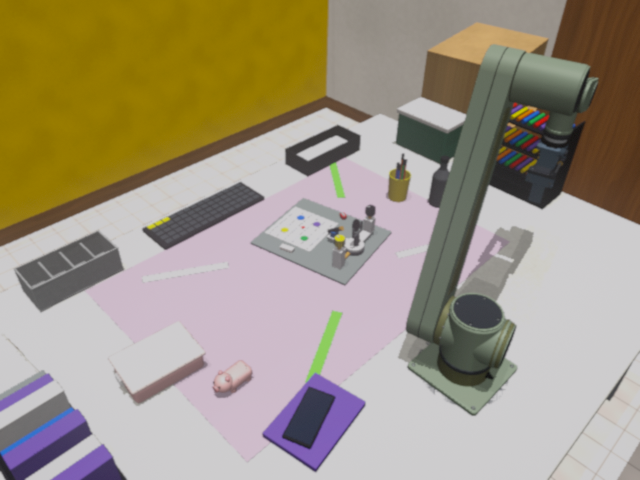

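Scene view: yellow knob about (298,222), black (241,252), spot (315,302), green dot (320,288). I'll take enlarged crops to get accurate pixels.

```bash
python3 - <<'E'
from h import *
a=cv2.imread("pics/scene0.png")[205:360,205:395]; b=cv2.imread("pics/side0.png")[190:290,240:400]
a=cv2.resize(a,None,fx=4,fy=4,interpolation=cv2.INTER_CUBIC)[:600]
a=cv2.convertScaleAbs(a,alpha=1.5)
b=cv2.resize(b,None,fx=5,fy=5,interpolation=cv2.INTER_CUBIC)
cv2.imwrite("pics/ca.png",a); cv2.imwrite("pics/cb.png",cv2.convertScaleAbs(b,alpha=1.2))
E
```

```text
(no output)
```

View pics/ca.png

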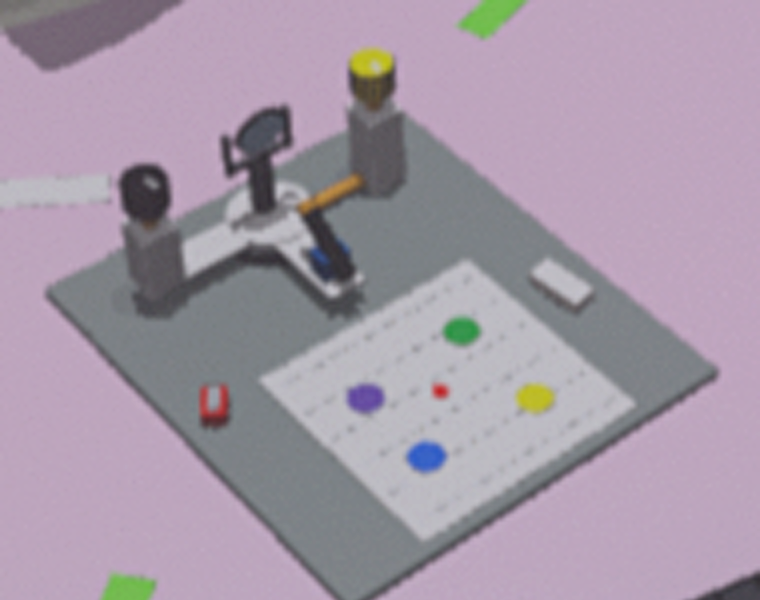

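View pics/cb.png

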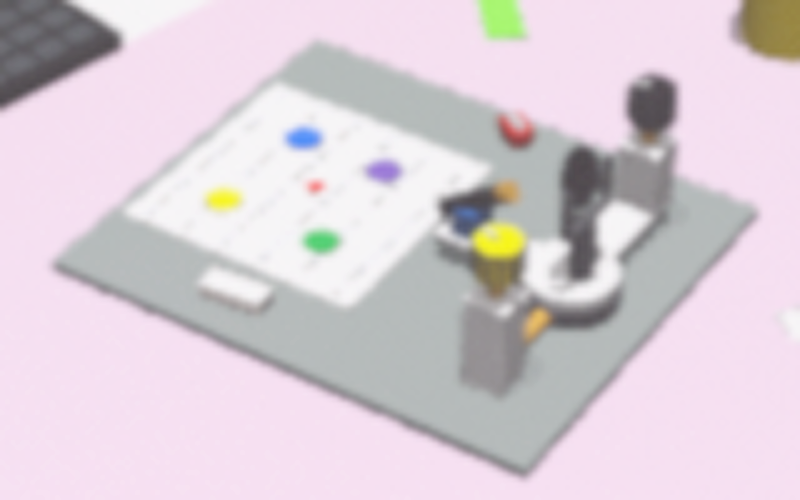

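```bash
python3 - <<'E'
from h import *
from scipy.optimize import least_squares
S=grab("scene");D=grab("side")
s=lambda u,v:(205+u/4,205+v/4); d=lambda u,v:(240+u/5,190+v/5)
pts=[((110,90,11),s(465,260),d(345,305)),((290,90,11),s(636,404),d(125,210)),((290,-90,11),s(424,541),d(275,82)),((110,-90,11),s(260,380),d(490,165)),
((300,155,10),s(718,374),d(53,265)),((-60,-155,10),s(48,291),d(757,213)),((-60,155,10),None,d(527,470)),((0,95,120),s(372,62),d(500,240))]
def W(p,L):
    c,n=np.cos(p[2]),np.sin(p[2]); return np.array([p[0]+c*L[0]-n*L[1],p[1]+n*L[0]+c*L[1],L[2]])
def res(p):
    r=[]
    for L,a,b in pts:
        if a: r+=list(np.subtract(proj(S,W(p,L)),a))
        r+=list(np.subtract(proj(D,W(p,L)),b))
    return np.array(r)
g=at(S,*s(270,215),10)
o=min((least_squares(res,[g[0],g[1],t]) for t in (-2,-1,0,1,2,3)),key=lambda o:o.cost)
p=o.x; print("pose",p,np.degrees(p[2]),"\n",o.fun.round(1))
np.save("board.npy",p)
def B(w):
    c,n=np.cos(p[2]),np.sin(p[2]);q=w[:2]-p[:2];return np.array([c*q[0]+n*q[1],-n*q[0]+c*q[1]])
for nm,a,b,z in [("green",s(462,331),d(322,242),11),("spot",s(440,391),d(316,187),11),("yel",s(372,62),d(500,240),120),("blk",s(150,180),d(652,88),120),("blue",s(427,457),d(304,138),11),("ydot",s(535,398),d(224,200),11)]:
    for f,q in((S,a),(D,b)):
        w=at(f,*q,z);print(nm,w.round(),B(w).round(1),"polar",np.hypot(*B(w)).round(1),np.arctan2(*B(w)[::-1]).round(3))
for L in [(0,95,107),(0,-95,107),(0,0,107)]: print(L,W(p,L).round(1))
for n,a,b in (("cup",(160,318),(399,185)),("flask",(118,290),(441,190))):print(n,at(S,*a,60),at(D,*b,60))
E
```

```text
pose [ 5.12725803e+02 -1.46260388e+02  2.17032469e-01] 12.435044509900077 
 [ 0.9 -0.9  0.6 -0.3  0.7 -0.3 -0.5 -0.6 -0.  -0.2  0.2 -0.9 -0.2 -0.6
  0.8 -0.4  0.8 -2.  -0.6 -2.3 -1.  -1.5  0.7 -2.4 -0.3 -1.1  0.3 -0.9
 -0.3 -1.2]
green [664. -71.  11.] [163.7  41.1] polar 168.8 0.246
green [658. -66.  11.] [159.   46.9] polar 165.8 0.287
spot [ 706. -108.   11.] [197.4  -4.5] polar 197.4 -0.023
spot [ 704. -104.   11.] [195.4  -0. ] polar 195.4 -0.0
yel [496. -56. 120.] [ 2.7 92.1] polar 92.1 1.541
yel [488. -50. 120.] [-3.7 99.5] polar 99.6 1.608
blk [ 538. -238.  120.] [  5.1 -94.8] polar 94.9 -1.517
blk [ 528. -234.  120.] [ -4.  -88.8] polar 88.9 -1.616
blue [ 754. -141.   11.] [237.2 -46.5] polar 241.7 -0.194
blue [ 749. -136.   11.] [233.2 -41.3] polar 236.9 -0.175
ydot [741. -55.  11.] [242.7  40. ] polar 246.0 0.164
ydot [736. -50.  11.] [238.4  46.2] polar 242.8 0.191
(0, 95, 107) [492.3 -53.5 107. ]
(0, -95, 107) [ 533.2 -239.   107. ]
(0, 0, 107) [ 512.7 -146.3  107. ]
cup [ 614.49649881 -493.77058682   60.        ] [ 601.57155012 -481.32083608   60.        ]
flask [ 467.3588412  -567.40136096   60.        ] [ 478.36450666 -564.82899656   60.        ]
```

Call:
send_rows(
  targets="0.01 -0.009 0 0 0 1 100; 0.03 -0.026 0 0 0 3 95; 0.055 -0.048 0 0 0 6 90; 0.08 -0.07 0 0 0 9 80; 0.105 -0.092 0 0 0 12 75; 0.13 -0.114 0 0 0 15 70; 0.155 -0.135 0 0 0 18 65; 0.18 -0.157 0 0 0 21 65; 0.205 -0.179 0 0 0 24 65; 0.23 -0.2 0 0 0 27 65; 0.255 -0.221 0 0 0 30 65; 0.28 -0.243 0 0 0 33 65",
)

```text
time_s: 1.2
ee_pos: [354.2, -250.7, 175.8]
ee_rot: [180.0, -0.0, -18.8]
force: [0.1, -0.4, -0.6]
gripper_width: 59.3
gripper_force: 0.0
```

```bash
cat >> h.py <<'E'
from scipy.spatial.transform import Rotation as Q
def rel(xyz,yaw=None):
    s=env.state(); r=Q.from_euler('xyz',s["ee_rot"],degrees=True)
    print("t",s["time_s"],"pos",s["ee_pos"].round(1),"rot",s["ee_rot"].round(1),"q",s["qpos"].round(1),"w",round(s["gripper_width"],1),"F",s["force"].round(1))
    print("shift m",(r.inv().apply(np.array(xyz)-s["ee_pos"])/1000).round(4))
    if yaw is not None: print("rot",(r.inv()*Q.from_euler('xyz',[180,0,yaw],degrees=True)).as_rotvec(degrees=True).round(1))
E
python3 -c "
from h import *
rel([492.3,-53.5,150],-41)"
```

```text
t 1.2 pos [ 354.2 -250.7  175.8] rot [180.   -0.  -18.8] q [-36.8   5.5 106.5  -0.   68.   72. ] w 59.3 F [ 0.1 -0.4 -0.6]
shift m [ 0.0672 -0.2312  0.0258]
rot [ 0.  -0.  22.2]
```

Call:
send_rows(
  targets="0.005 -0.018 0 0 0 2 65; 0.012 -0.04 0 0 0 4 65; 0.019 -0.065 0 0 0 6 65; 0.026 -0.09 0 0 0 8 65; 0.033 -0.115 0 0 0 11 65; 0.04 -0.14 0.004 0 0 14 65; 0.048 -0.165 0.008 0 0 17 65; 0.055 -0.19 0.012 0 0 19 65; 0.062 -0.212 0.016 0 0 21 65; 0.066 -0.226 0.018 0 0 22 65; 0.067 -0.231 0.02 0 0 22 65; 0.067 -0.231 0.02 0 0 22 65",
)

```text
time_s: 2.2
ee_pos: [490.8, -53.9, 155.1]
ee_rot: [180.0, 0.1, -40.5]
force: [-0.8, -0.4, -0.1]
gripper_width: 59.3
gripper_force: 0.0
```

```bash
python3 - <<'E'
from h import *
rel([492.3,-53.5,90],-41)
f=grab("wrist"); cv2.imwrite("pics/w1.png",f["image"]); print({k:v for k,v in f.items() if k!="image"}); print("knob expected",proj(f,[492.3,-53.5,120]))
E
```

```text
t 2.2 pos [490.8 -53.9 155.1] rot [ 1.80e+02  1.00e-01 -4.05e+01] q [ -7.6  11.9 101.7  -0.   66.4 122.9] w 59.3 F [-0.8 -0.4 -0.1]
shift m [ 0.0009 -0.0013  0.0651]
rot [0.  0.1 0.5]
{'fovy': 64.468729736182, 'cx': 313.3080135790141, 'cy': 235.30363035469858, 'eye': array([ 549.8883694 , -103.66529926,  364.56434906]), 'attitude': array([-1.59239785e+01,  2.13566906e-02, -1.30441333e+02])}
knob expected (np.float64(312.21972049574936), np.float64(244.72437100670837))
```

View pics/w1.png

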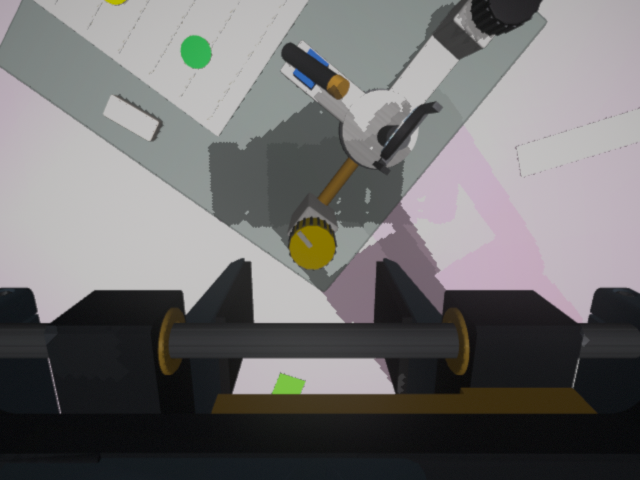

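Knob top centre is at (312,247), expected (312,245), so the position is good. Green dot (196,52), black knob (505,8). I'll descend and grip.

Call:
send_rows(
  targets="0 -0.001 0.008 0 0 0 65; 0 -0.001 0.018 0 0 0 65; 0 -0.001 0.03 0 0 0 65; 0 -0.001 0.042 0 0 0 65; 0 -0.001 0.052 0 0 0 65; 0 -0.001 0.06 0 0 0 65; 0 -0.001 0.064 0 0 0 65; 0 -0.001 0.064 0 0 0 60; 0 -0.001 0.064 0 0 0 50; 0 -0.001 0.064 0 0 0 40; 0 -0.001 0.064 0 0 0 32; 0 -0.001 0.064 0 0 0 25",
  grip_force=25,
)

```text
time_s: 3.25
ee_pos: [492.0, -53.9, 92.2]
ee_rot: [-180.0, -0.1, -40.6]
force: [0.0, 0.6, -0.0]
gripper_width: 31.0
gripper_force: 0.0
```

Call:
send_rows(
  targets="0 0 0 0 0 0 20; 0 0 0 0 0 0 20; 0 0 0 0 0 0 20; 0 0 0 0 0 0 20",
  grip_force=25,
)

```text
time_s: 3.58
ee_pos: [491.6, -53.9, 91.8]
ee_rot: [-180.0, -0.0, -40.6]
force: [0.1, 0.1, 0.6]
gripper_width: 18.1
gripper_force: 0.0
```

```bash
python3 - <<'E'
from h import *
rel([492.3,-53.5,90],-41)
f=grab("wrist"); cv2.imwrite("pics/w2.png",f["image"]); print("tcp",proj(f,env.state()["ee_pos"]))
a=grab("scene")["image"][150:260,230:370]; b=grab("side")["image"][200:290,290:430]
cv2.imwrite("pics/w2.png",np.hstack([cv2.resize(f["image"],(400,300)),np.zeros((300,1,3),np.uint8),cv2.resize(a,(380,300))]))
E
```

```text
t 3.5833 pos [491.6 -53.9  91.8] rot [-180.    -0.   -40.6] q [ -7.6  15.3 107.2  -0.   57.5 123. ] w 18.1 F [0.1 0.1 0.6]
shift m [ 0.0003 -0.0007  0.0018]
rot [-0.  -0.   0.4]
tcp (np.float64(314.1141006707275), np.float64(264.0221749147369))
```

View pics/w2.png

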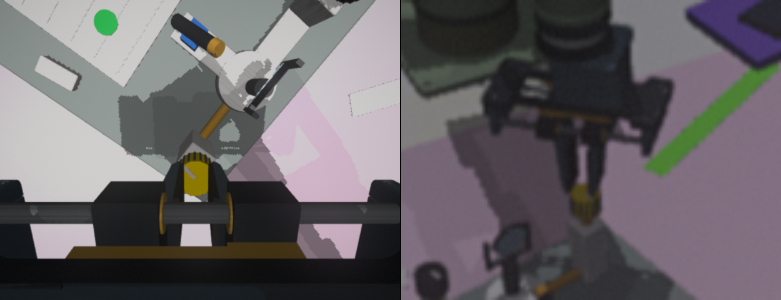

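```bash
python3 - <<'E'
from h import *
S=grab("scene");D=grab("side");w=grab("wrist")
p=env.state()["ee_pos"]
for f in(S,D,w): print([np.round(proj(f,q),1) for q in (p,p+[0,0,28],[492.3,-53.5,120],[492.3,-53.5,94])])
a=S["image"][170:250,260:340]; c=w["image"][200:360,220:420]; b=D["image"][190:270,300:380]
r=lambda i,sz:cv2.convertScaleAbs(cv2.resize(i,sz,interpolation=cv2.INTER_CUBIC),alpha=1.6)
cv2.imwrite("pics/w3.png",np.vstack([np.hstack([r(a,(400,400)),r(b,(400,400))]),]))
cv2.imwrite("pics/w3b.png",r(c,(750,600)))
E
```

```text
[array([298.5, 227.1]), array([298. , 219.6]), array([298.3, 219.6]), array([298.7, 226.6])]
[array([339.6, 244.2]), array([340. , 236.9]), array([339.7, 236.8]), array([339.4, 243.5])]
[array([314.1, 264. ]), array([314.2, 282.8]), array([312.7, 282.5]), array([312.8, 264.9])]
```

View pics/w3.png

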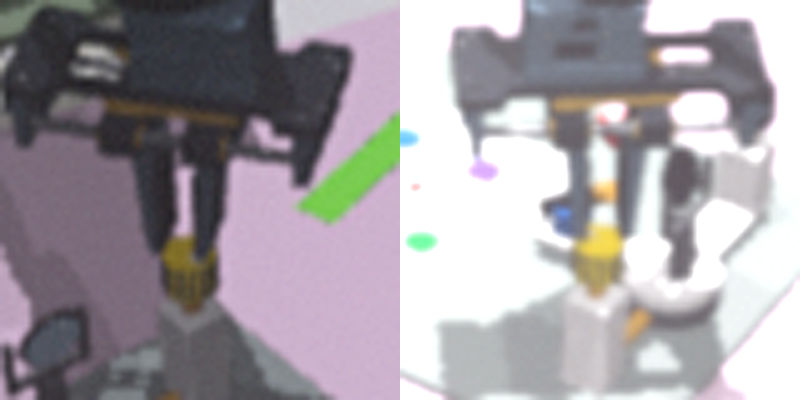

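View pics/w3b.png

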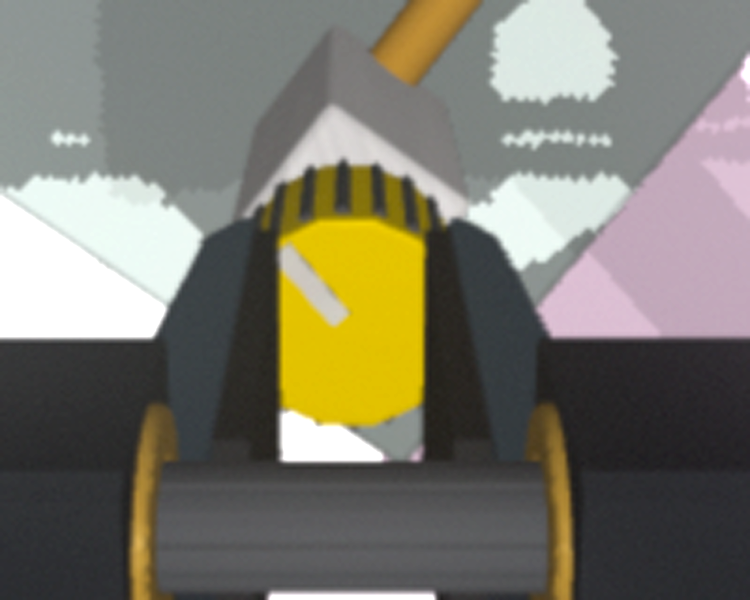

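The fingers closed to 18 mm without resistance, and all the views show their tips just above the knob top. So the true tips sit about 30–40 mm above the reported TCP. I'll reopen and go about 31 mm lower.

Call:
send_rows(
  targets="0 0 0 0 0 0 40; 0 0 0 0 0 0 65; 0 0 0 0 0 0 65; 0 0 0 0 0 0 65; 0 0 0 0 0 0 65; 0 0 0.003 0 0 0 65; 0 0 0.008 0 0 0 65; 0 0 0.014 0 0 0 65; 0 0 0.02 0 0 0 65; 0 0 0.026 0 0 0 65; 0 0 0.03 0 0 0 65; 0 0 0.031 0 0 0 65",
)

```text
time_s: 4.88
ee_pos: [490.8, -53.8, 59.6]
ee_rot: [179.9, 0.1, -40.6]
force: [-0.6, -0.5, -0.3]
gripper_width: 59.3
gripper_force: 0.0
```

Call:
send_rows(
  targets="0 0 0 0 0 0 60; 0 0 0 0 0 0 50; 0 0 0 0 0 0 40; 0 0 0 0 0 0 30; 0 0 0 0 0 0 25; 0 0 0 0 0 0 22; 0 0 0 0 0 0 22; 0 0 0 0 0 0 22; 0 0 0 0 0 0 22",
  grip_force=25,
)

```text
time_s: 5.63
ee_pos: [492.0, -53.7, 61.1]
ee_rot: [-179.9, -0.0, -40.6]
force: [1.2, 2.4, 1.9]
gripper_width: 31.3
gripper_force: 25.0
```

```bash
python3 - <<'E'
from h import *
rel([492.3,-53.5,60],-41)
f=grab("wrist");S=grab("scene")
r=lambda i,sz:cv2.convertScaleAbs(cv2.resize(i,sz,interpolation=cv2.INTER_CUBIC),alpha=1.4)
cv2.imwrite("pics/w4.png",np.hstack([r(f["image"][200:360,220:420],(450,360)),r(S["image"][180:252,260:330],(350,360))]))
E
```

```text
t 5.6333 pos [492.  -53.7  61.1] rot [-179.9   -0.   -40.6] q [ -7.6  17.3 109.6   0.   53.1 123. ] w 31.3 F [1.2 2.4 1.9]
shift m [ 0.0001 -0.0003  0.0011]
rot [-0.1 -0.   0.4]
```

Call:
send_rows(
  targets="0 0 0 0 0 -3 22; 0 0 0 0 0 -9 22; 0 0 0 0 0 -16 22; 0 0 0 0 0 -23 22; 0 0 0 0 0 -30 22; 0 0 0 0 0 -37 22; 0 0 0 0 0 -44 22; 0 0 0 0 0 -51 22; 0 0 0 0 0 -58 22; 0 0 0 0 0 -65 22; 0 0 0 0 0 -71 22; 0 0 0 0 0 -75 22",
  grip_force=30,
)

```text
time_s: 6.73
ee_pos: [492.2, -51.7, 61.0]
ee_rot: [-179.8, -0.2, 34.5]
force: [1.5, 8.1, 2.2]
gripper_width: 31.4
gripper_force: 30.0
```

```bash
cat >> h.py <<'E'
def B(w):
    p=np.load("board.npy"); c,n=np.cos(p[2]),np.sin(p[2]);q=w[:2]-p[:2];return np.array([c*q[0]+n*q[1],-n*q[0]+c*q[1]])
def Wd(L):
    p=np.load("board.npy"); c,n=np.cos(p[2]),np.sin(p[2]);return np.array([p[0]+c*L[0]-n*L[1],p[1]+n*L[0]+c*L[1],L[2]])
def blobs(n):
    f=grab(n); im=f["image"].astype(int); h=cv2.cvtColor(f["image"],cv2.COLOR_BGR2HSV).astype(int)
    poly=np.array([proj(f,Wd(L)) for L in((100,95,11),(297,95,11),(297,-95,11),(100,-95,11))]).astype(np.int32)
    m=np.zeros(im.shape[:2],np.uint8); cv2.fillPoly(m,[poly],255); m=m>0
    S=h[...,1]>90; H=h[...,0]
    out={}
    for nm,k in(("green",m&S&(H>45)&(H<85)),("spot",m&S&((H<8)|(H>172)))):
        nn,l,st,c=cv2.connectedComponentsWithStats(k.astype(np.uint8))
        if nn<2: out[nm]=None; continue
        i=1+st[1:,4].argmax(); b=B(at(f,*c[i],11)); out[nm]=b
        print(n,nm,"px",c[i].round(1),"n",st[i,4],"brd",b.round(1),"r",np.hypot(*b).round(1),"a",np.arctan2(b[1],b[0]).round(4))
    return out
def look():
    for n in("scene","side"):
        o=blobs(n)
        if o["green"] is not None and o["spot"] is not None:
            g,s=o["green"],o["spot"]
            da=np.arctan2(g[1],g[0])-np.arctan2(s[1],s[0]); dr=np.hypot(*g)-np.hypot(*s)
            print(" need yellow ACW deg",np.degrees(da/.065).round(1)," black CW deg",np.degrees(dr/13).round(1),"dist",np.hypot(*(g-s)).round(1))
E
python3 -c "
from h import *
rel([492.3,-53.5,60]); look()"
```

```text
t 6.7333 pos [492.2 -51.7  61. ] rot [-179.8   -0.2   34.5] q [ -7.5  17.3 109.6   0.3  53.1  47.8] w 31.4 F [1.5 8.1 2.2]
shift m [-0.0009  0.0016  0.001 ]
scene green px [320.  287.4] n 40 brd [161.7  41. ] r 166.8 a 0.2481
scene spot px [319.4 299.1] n 11 brd [194.5  12.7] r 194.9 a 0.065
 need yellow ACW deg 161.4  black CW deg -123.9 dist 43.3
side green px [303.7 237.9] n 15 brd [162.4  46.2] r 168.8 a 0.2773
side spot px [300. 229.] n 1 brd [199.4  13.3] r 199.8 a 0.0664
 need yellow ACW deg 185.9  black CW deg -136.5 dist 49.5
```

Call:
send_rows(
  targets="0 0 0 0 0 -3 22; 0 0 0 0 0 -9 22; 0 0 0 0 0 -16 22; 0 0 0 0 0 -23 22; 0 0 0 0 0 -30 22; 0 0 0 0 0 -37 22; 0 0 0 0 0 -44 22; 0 0 0 0 0 -51 22; 0 0 0 0 0 -58 22; 0 0 0 0 0 -65 22; 0 0 0 0 0 -71 22; 0 0 0 0 0 -75 22",
)

```text
time_s: 7.83
ee_pos: [490.2, -51.0, 61.0]
ee_rot: [-180.0, -0.3, 109.5]
force: [-2.0, 10.5, 7.1]
gripper_width: 31.4
gripper_force: 30.0
```

Call:
send_rows(
  targets="0 0 0 0 0 -3 22; 0 0 0 0 0 -9 22; 0 0 0 0 0 -16 22; 0 0 0 0 0 -23 22; 0 0 0 0 0 -30 22; 0 0 0 0 0 -37 22; 0 0 0 0 0 -44 22; 0 0 0 0 0 -51 22; 0 0 0 0 0 -58 22; 0 0 0 0 0 -63 22; 0 0 0 0 0 -65 22; 0 0 0 0 0 -65 22",
)

```text
time_s: 8.83
ee_pos: [489.0, -52.4, 61.0]
ee_rot: [179.9, -0.3, 174.4]
force: [-5.5, 6.0, 7.8]
gripper_width: 31.3
gripper_force: 30.0
```

```bash
sed -i 's/S=h\[...,1\]>90/S=h[...,1]>(60 if n=="side" else 90)/' h.py; python3 -c "
from h import *
rel([492.3,-53.5,60]); look()"
```

```text
t 8.8333 pos [489.  -52.4  61. ] rot [179.9  -0.3 174.4] q [ -7.5  17.2 109.7   0.2  53.4 -92. ] w 31.3 F [-5.5  6.   7.8]
shift m [-0.0034 -0.0008  0.001 ]
scene green px [320.  287.4] n 40 brd [161.7  41. ] r 166.8 a 0.2481
scene spot px [327.3 292.9] n 9 brd [190.6  43.4] r 195.4 a 0.2237
 need yellow ACW deg 21.5  black CW deg -126.2 dist 29.0
side green px [303.9 237.7] n 21 brd [162.7  44.7] r 168.7 a 0.2683
side spot px [296.  234.5] n 6 brd [193.6  45.3] r 198.8 a 0.2298
 need yellow ACW deg 33.9  black CW deg -132.8 dist 30.9
```

Call:
send_rows(
  targets="0 0 0 0 0 -4 22; 0 0 0 0 0 -10 22; 0 0 0 0 0 -16 22; 0 0 0 0 0 -22 22; 0 0 0 0 0 -26 22; 0 0 0 0 0 -27 22; 0 0 0 0 0 -27 22; 0 0 0 0 0 -27 22",
)

```text
time_s: 9.6
ee_pos: [489.1, -53.1, 61.0]
ee_rot: [179.8, -0.2, -158.6]
force: [-4.3, 3.9, 8.8]
gripper_width: 31.5
gripper_force: 30.0
```

```bash
sed -i 's/b=B(at(f,\*c\[i\],11))/b=B(at(f,*c[i],13 if nm=="spot" else 11))/' h.py; python3 -c "
from h import *
rel([492.3,-53.5,60]); look()"
```

```text
t 9.6 pos [489.1 -53.1  61. ] rot [ 179.8   -0.2 -158.6] q [-7.600e+00  1.720e+01  1.097e+02  1.000e-01  5.340e+01 -1.190e+02] w 31.5 F [-4.3  3.9  8.8]
shift m [-0.0028 -0.0015  0.001 ]
scene green px [320.  287.4] n 40 brd [161.7  41. ] r 166.8 a 0.2481
scene spot px [328.5 291.4] n 11 brd [189.8  48.3] r 195.8 a 0.2491
 need yellow ACW deg -0.8  black CW deg -127.8 dist 29.0
side green px [303.9 237.7] n 21 brd [162.7  44.7] r 168.7 a 0.2683
side spot px [295.5 235.5] n 4 brd [190.5  52.7] r 197.6 a 0.2698
 need yellow ACW deg -1.3  black CW deg -127.6 dist 28.9
```

Yellow alignment is done. I'll release and lift.

Call:
send_rows(
  targets="0 0 0 0 0 0 40; 0 0 0 0 0 0 55; 0 0 0 0 0 0 65; 0 0 0 0 0 0 65; 0 0 0 0 0 0 65; 0 0 -0.006 0 0 0 65; 0 0 -0.018 0 0 0 65; 0 0 -0.035 0 0 0 65; 0 0 -0.055 0 0 0 65; 0 0 -0.075 0 0 0 65; 0 0 -0.088 0 0 0 65; 0 0 -0.09 0 0 0 65",
)

```text
time_s: 10.7
ee_pos: [493.5, -54.2, 153.7]
ee_rot: [-179.8, 0.3, -158.6]
force: [0.6, -0.4, -0.1]
gripper_width: 59.1
gripper_force: 0.0
```

```bash
python3 -c "
from h import *
t=Wd((25.7,-91.4,155)); print(t); rel(t,38); look()
f=grab('scene'); p=proj(f,t-[0,0,35]); print('blk top scene expected',p)
"
```

```text
[ 557.50430521 -229.98216353  155.        ]
t 10.7 pos [493.5 -54.2 153.7] rot [-179.8    0.3 -158.6] q [  -7.6   12.   101.9   -0.    65.8 -119. ] w 59.1 F [ 0.6 -0.4 -0.1]
shift m [ 0.0044 -0.187  -0.0007]
rot [  0.4   0.3 163.4]
scene green px [320.  287.4] n 40 brd [161.7  41. ] r 166.8 a 0.2481
scene spot px [328.5 291.4] n 11 brd [189.8  48.3] r 195.8 a 0.2491
 need yellow ACW deg -0.8  black CW deg -127.8 dist 29.0
side green px [303.9 237.7] n 21 brd [162.7  44.7] r 168.7 a 0.2683
side spot px [295.2 235.6] n 5 brd [191.   53.7] r 198.4 a 0.2739
 need yellow ACW deg -4.9  black CW deg -130.9 dist 29.7
blk top scene expected (np.float64(247.83197944576767), np.float64(253.46872932577338))
```

Call:
send_rows(
  targets="0 -0.005 0 0 0 3 65; 0.001 -0.018 0 0 0 9 65; 0.001 -0.036 0 0 0 16 65; 0.001 -0.056 0 0 0 23 65; 0.002 -0.076 0 0 0 30 65; 0.002 -0.096 0 0 0 37 65; 0.003 -0.116 0 0 0 44 65; 0.003 -0.136 0 0 0 51 65; 0.004 -0.154 0 0 0 58 65; 0.004 -0.17 0 0 0 65 65; 0.004 -0.181 0 0 0 72 65; 0.004 -0.187 0 0 0 79 65",
)

```text
time_s: 11.85
ee_pos: [555.6, -230.6, 148.7]
ee_rot: [-179.9, -0.1, 122.0]
force: [1.0, 0.4, 0.3]
gripper_width: 59.2
gripper_force: 0.0
```

Call:
send_rows(
  targets="0 0 0 0 0 7 65; 0 0 0 0 0 14 65; 0 0 0 0 0 21 65; 0 0 0 0 0 28 65; 0 0 0 0 0 35 65; 0 0 0 0 0 42 65; 0 0 0 0 0 49 65; 0 0 0 0 0 56 65; 0 0 0 0 0 63 65; 0 0 0 0 0 70 65; 0 0 0 0 0 77 65; 0 0 0 0 0 80 65",
)

```text
time_s: 12.85
ee_pos: [555.1, -229.1, 148.9]
ee_rot: [-179.8, 0.1, 42.1]
force: [-0.0, 0.8, 0.4]
gripper_width: 59.1
gripper_force: 0.0
```

```bash
python3 - <<'E'
from h import *
t=Wd((25.7,-91.4,62)); rel(t,38)
f=grab("wrist"); print(proj(f,[t[0],t[1],120]),"centre"); print("tool+x 10mm", proj(f,[t[0]+10*np.cos(np.radians(38)),t[1]+10*np.sin(np.radians(38)),120]))
cv2.imwrite("pics/w5.png",cv2.convertScaleAbs(f["image"],alpha=1.5))
E
```

```text
t 12.85 pos [ 555.1 -229.1  148.9] rot [-1.798e+02  1.000e-01  4.210e+01] q [-23.5  21.7  88.5  -0.   70.   24.4] w 59.1 F [-0.   0.8  0.4]
shift m [0.0014 0.0025 0.0869]
rot [-0.2  0.1  4.1]
(np.float64(317.15972248439425), np.float64(248.1873465347083)) centre
tool+x 10mm (np.float64(318.3132364180944), np.float64(233.5706979880072))
```

View pics/w5.png

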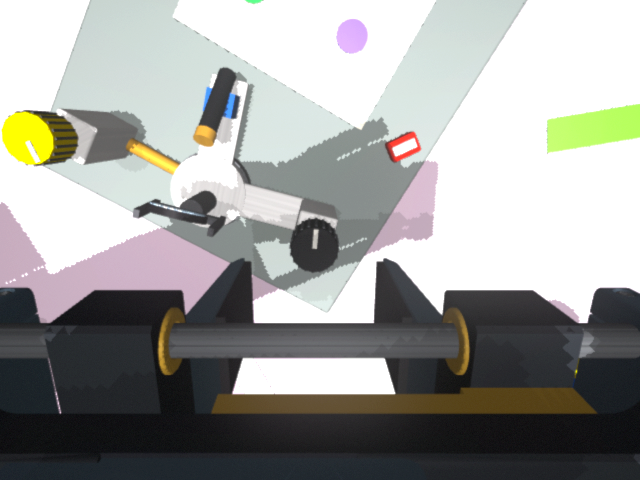

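Black knob top is at (315,246) against expected (317,248), so it needs only a tiny correction. I'll descend and grip gently.

Call:
send_rows(
  targets="0.001 0 0.006 0 0 0 65; 0.003 0.001 0.018 0 0 0 65; 0.003 0.001 0.034 0 0 0 65; 0.003 0.001 0.05 0 0 0 65; 0.003 0.001 0.066 0 0 0 65; 0.003 0.001 0.078 0 0 0 65; 0.003 0.001 0.085 0 0 0 65; 0.003 0.001 0.087 0 0 0 65; 0.003 0.001 0.087 0 0 0 65; 0.003 0.001 0.087 0 0 0 55; 0.003 0.001 0.087 0 0 0 48; 0.003 0.001 0.087 0 0 0 42",
  grip_force=18,
)

```text
time_s: 13.9
ee_pos: [559.4, -228.4, 64.6]
ee_rot: [179.9, -0.0, 42.4]
force: [0.2, 0.1, -0.1]
gripper_width: 42.1
gripper_force: 0.0
```

Call:
send_rows(
  targets="0 0 0 0 0 0 38; 0 0 0 0 0 0 36; 0 0 0 0 0 0 34; 0 0 0 0 0 0 32; 0 0 0 0 0 0 30; 0 0 0 0 0 0 28; 0 0 0 0 0 0 26; 0 0 0 0 0 0 24",
)

```text
time_s: 14.57
ee_pos: [557.9, -227.1, 64.0]
ee_rot: [-179.9, 0.0, 42.4]
force: [-2.6, 4.4, 5.2]
gripper_width: 31.3
gripper_force: 18.0
```

```bash
python3 -c "
from h import *
rel(Wd((25.7,-91.4,62))); look()"
```

```text
t 14.5667 pos [ 557.9 -227.1   64. ] rot [-179.9    0.    42.4] q [-23.3  25.8  95.    0.1  59.4  24.3] w 31.3 F [-2.6  4.4  5.2]
shift m [-0.0022  0.0019  0.002 ]
scene green px [320.  287.4] n 40 brd [161.7  41. ] r 166.8 a 0.2481
scene spot px [328.5 291.2] n 10 brd [189.2  48.6] r 195.4 a 0.2512
 need yellow ACW deg -2.7  black CW deg -125.8 dist 28.5
side green px [303.9 237.7] n 21 brd [162.7  44.7] r 168.7 a 0.2683
side spot px [295.2 235.6] n 5 brd [191.   53.7] r 198.4 a 0.2739
 need yellow ACW deg -4.9  black CW deg -130.9 dist 29.7
```

Gripped, spot unmoved. Now I'll turn it 128° anticlockwise in two parts.

Call:
send_rows(
  targets="0 0 0 0 0 -3 22; 0 0 0 0 0 -8 22; 0 0 0 0 0 -14 22; 0 0 0 0 0 -20 22; 0 0 0 0 0 -26 22; 0 0 0 0 0 -32 22; 0 0 0 0 0 -38 22; 0 0 0 0 0 -44 22; 0 0 0 0 0 -50 22; 0 0 0 0 0 -56 22; 0 0 0 0 0 -61 22; 0 0 0 0 0 -64 22",
)

```text
time_s: 15.67
ee_pos: [553.9, -226.0, 64.0]
ee_rot: [-179.5, -0.4, 106.6]
force: [-11.4, 7.0, 11.2]
gripper_width: 31.3
gripper_force: 18.0
```

```bash
python3 -c "
from h import *
rel(Wd((25.7,-91.4,62))); look()"
```

```text
t 15.6667 pos [ 553.9 -226.    64. ] rot [-179.5   -0.4  106.6] q [-23.3  25.7  95.1  -0.   59.8 -39.9] w 31.3 F [-11.4   7.   11.2]
shift m [-0.0048  0.0023  0.0019]
scene green px [319.5 287.3] n 35 brd [160.6  40.3] r 165.5 a 0.2459
scene spot px [324.3 289.1] n 9 brd [175.9  44.8] r 181.5 a 0.2493
 need yellow ACW deg -3.1  black CW deg -70.5 dist 16.0
side green px [304.  237.7] n 20 brd [162.2  44.6] r 168.2 a 0.2684
side spot px [299.5 236.5] n 4 brd [176.6  49.7] r 183.4 a 0.2743
 need yellow ACW deg -5.2  black CW deg -67.2 dist 15.3
```

Call:
send_rows(
  targets="0.001 -0.001 0 0 0 -3 22; 0.002 -0.002 0 0 0 -8 22; 0.003 -0.003 0 0 0 -14 22; 0.003 -0.003 0 0 0 -20 22; 0.003 -0.003 0 0 0 -26 22; 0.003 -0.003 0 0 0 -32 22; 0.003 -0.003 0 0 0 -38 22; 0.003 -0.003 0 0 0 -44 22; 0.003 -0.003 0 0 0 -50 22; 0.003 -0.003 0 0 0 -56 22; 0.003 -0.003 0 0 0 -61 22; 0.003 -0.003 0 0 0 -65 22",
)

```text
time_s: 16.77
ee_pos: [551.3, -229.0, 64.1]
ee_rot: [-179.7, -0.4, 171.7]
force: [-10.6, -6.6, 6.7]
gripper_width: 31.4
gripper_force: 18.0
```

Call:
send_rows(
  targets="0 0 0 0 0 -2 22; 0 0 0 0 0 -2 22",
)

```text
time_s: 16.93
ee_pos: [551.2, -229.2, 64.1]
ee_rot: [-179.7, -0.4, 173.5]
force: [-11.1, -5.8, 6.0]
gripper_width: 31.5
gripper_force: 18.0
```

```bash
python3 -c "
from h import *
rel(Wd((25.7,-91.4,62))); look()"
```

```text
t 16.9333 pos [ 551.2 -229.2   64.1] rot [-179.7   -0.4  173.5] q [ -23.4   25.5   95.6   -0.5   59.2 -106.7] w 31.5 F [-11.1  -5.8   6. ]
shift m [-0.0063 -0.0001  0.002 ]
scene green px [320. 288.] n 22 brd [163.6  39.6] r 168.4 a 0.2374
scene spot px [319.9 286.9] n 8 brd [161.5  40.7] r 166.6 a 0.247
 need yellow ACW deg -8.4  black CW deg 7.7 dist 2.4
side green px [301.5 238.5] n 2 brd [166.6  52.7] r 174.8 a 0.3062
```

Call:
send_rows(
  targets="-0.003 0 0 0 0 0 22; -0.004 0 0 0 0 0 22; -0.004 0 0 0 0 0 36; -0.004 0 0 0 0 0 45; -0.004 0 0 0 0 0 60; -0.004 0 0 0 0 0 65; -0.004 0 0 0 0 0 65; -0.004 0 -0.006 0 0 0 65; -0.004 0 -0.02 0 0 0 65; -0.004 0 -0.04 0 0 0 65; -0.004 0 -0.06 0 0 0 65; -0.004 0 -0.08 0 0 0 65",
)

```text
time_s: 18.03
ee_pos: [559.4, -226.5, 145.0]
ee_rot: [-180.0, 0.0, 173.4]
force: [-0.0, 0.3, 0.2]
gripper_width: 58.9
gripper_force: 0.0
```

Call:
send_rows(
  targets="0 0 -0.02 0 0 0 65; 0 0 -0.035 0 0 0 65; 0 0 -0.04 0 0 0 65; 0 0 -0.04 0 0 0 65; 0 0 -0.04 0 0 0 65; 0 0 -0.04 0 0 0 65",
)

```text
time_s: 18.53
ee_pos: [558.5, -226.3, 182.4]
ee_rot: [180.0, -0.1, 173.4]
force: [-0.4, 0.7, -0.9]
gripper_width: 59.3
gripper_force: 0.0
```

```bash
python3 - <<'E'
from h import *
rel(Wd((25.7,-91.4,62))); look()
r=lambda i,sz:cv2.resize(i,sz,interpolation=cv2.INTER_CUBIC)
S=grab("scene");D=grab("side")
cv2.imwrite("pics/fin.png",np.hstack([r(S["image"][275:315,290:350],(420,280)),r(D["image"][222:248,280:315],(377,280))]))
print([proj(S,Wd((162,42.5,11))),proj(D,Wd((162,42.5,11)))])
E
```

```text
t 18.5333 pos [ 558.5 -226.3  182.4] rot [ 1.800e+02 -1.000e-01  1.734e+02] q [ -23.1   20.7   85.1   -0.    74.3 -106.5] w 59.3 F [-0.4  0.7 -0.9]
shift m [ 0.0002 -0.0039  0.1204]
scene green px [320.1 288.3] n 23 brd [164.5  39.1] r 169.0 a 0.2332
scene spot px [320.  286.7] n 7 brd [161.3  41.4] r 166.5 a 0.2511
 need yellow ACW deg -15.7  black CW deg 11.2 dist 3.9
side green px [301.5 238.5] n 2 brd [166.6  52.7] r 174.8 a 0.3062
[(np.float64(320.5053300500342), np.float64(287.17474080593684)), (np.float64(304.40059372257275), np.float64(237.38879709154466))]
```

View pics/fin.png

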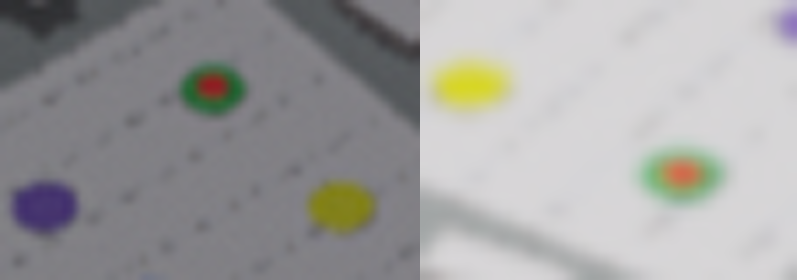

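The final view shows the red spot inside the green dot. Scene camera: spot (213,86), dot (213,90). Side camera: spot (683,174), dot (682,175). The gripper is clear and the spot is at rest.

```bash
python3 -c "
from workcell import env
print(env.job_done())"
```

```text
the job is handed in; nothing more can be done
None
```

The job is handed in: both final camera views showed the whole red spot inside the green dot, with the gripper open and clear, after about 18.5 s of the 72 s allowed; no verdict came back.

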